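# Clamp the nozzle onto the bench extractor

## Task

Take the flanged nozzle tube from its wooden holder and lay it in the cradle of the bench dust extractor, flange against the port's flange. Swing the hinged half ring over the two flanges, then throw the latch lever over the ring's bar and push it firmly home against its rubber stop (about 15 N at the lever's T-bar, never over 20 N), holding that push for about half a second before letting go. Do not ram anything and leave the other things on the table where they are.

Things in the scene. Friction and masses are not known exactly. Their poses are not given: they have to be found in the camera images.
- extractor: Fixture: grey box housing (170x140x144 mm) whose flanged port tube points to its -y, with base plate, cradle, ring hinge and latch. Fixed; place and yaw differ each time. Origin on the table under the flanges' meeting plane; z up, +y along the pipe axis into the port (housing at y 95 to 235), +x away from the robot. Pipe axis: x 0, 110 mm high, along y.
- port_face (a point): Centre of the port flange's face (extractor x 0, y 0, 110 mm high; same axes). The port flange, 66 mm across, chamfered, fills y 0 to +10. Under it the cradle, a V open above, with a flared lip whose inner face is at y -8: the nozzle's 6 mm flange drops between port flange and lip with 2 mm play and then lies on the pipe axis.
- nozzle: Loose straight aluminium tube, 38 mm across and 150 mm long, with one flange 66 mm across and 6 mm thick at its +y end; about 0.3 to 0.45 kg. Origin on the tube's axis at mid length; y along the axis toward the flange. The flange face is 75 mm from the origin. Starts lying level in the holder. Clear tube to grip: at least 25 mm either side of the origin.
- nozzle_face (a point): Centre of the nozzle's flange face (75 mm along +y from the nozzle's origin).
- holder: Wooden holder, base 70x120x10 mm, two V rests (12 mm thick) at y -46 and +46 mm, top of the rests about 55 mm high. Carries the nozzle with its axis 56 mm above the table along the holder's y. Origin on the table under its middle. Fixed.
- ring_hinge (a joint): Angle of the half ring: 0 shut, grows as its free end is lifted up and back over the hinge (1.57 upright, 1.95 most). Stays near upright (0.13 N m friction); near shut it sinks by its weight. Its inner rubber pad meets the nozzle's flange at about 0.065 rad (8 mm at the bar), where it rests; the latch draws it on to 0 (about 10 N at the bar).
- ring_half: The steel half ring (30 mm wide in y, outer radius 42 mm) with two prongs that carry a round cross bar. Origin on the hinge axis in the plane of the flanges; when shut its axes are the extractor's. It turns about y.
- ring_bar (a point): The place to take the ring: on the round bar (10 mm thick, parallel to the hinge), 126 mm from the hinge axis and 50 mm to +y of the flange plane. The bar is free from y +16 to +78 mm. It may turn in the fingers while they follow the arc.
- latch_pivot (a joint): Angle of the latch: 0 about shut, grows as the lever swings out and down on the robot's side (1.2 most). Stays where left (0.10 N m friction). Above 0.85 the ring's bar can pass the hook. Swung in, the hook meets the bar at about 0.6 and draws it down (3 to 6 N at the T-bar).
- latch: Steel latch lever (12 mm wide) with hook, T-bar and tail, in the plane y 0. Origin on the pivot axis; at angle 0 its axes are the extractor's. The tail reaches 45 mm below the pivot to the stop.
- latch_bar (a point): Centre of the latch's T-bar, a round bar 10 mm thick and 62 mm long parallel to y; at angle 0 it is 110 mm above and 12 mm to +x of the pivot axis.
- stop_bracket: Block (14x24x26 mm, origin under it) holding the rubber-tipped stop screw before the latch's tail. The screw is set differently each time and not measured: the latch meets it somewhere between +0.10 and -0.10 rad, so home must be felt. The stop gets 2.4 times the push at the T-bar; leaning on it, the T-bar yields about 1 mm per 3 N.
- weight_0: Bystander: dark oblong paper weight with a finger knob, 46x76x49 mm; origin under it.
- tape_measure: Bystander: pocket tape measure standing on edge, 33x78x60 mm; origin under it.
- glue_stick: Bystander: standing glue stick, 26x26x97 mm; origin under it.
- note_pad: Bystander: square pad of sticky notes, 70x70x24 mm; origin under it.
- jar_paste: Bystander: paste jar with black lid, 56x56x55 mm; origin under it.
- outer_rest (a point): V rest for the nozzle's outer end, extractor y -121 to -137; the point is on the pipe axis above it (110 mm high). In cradle and rest the nozzle lies level on the pipe axis.
- ring_axis (a point): Point on the ring's hinge axis, parallel to extractor y: x +46, y 0, 110 mm high.
- latch_axis (a point): Point on the latch's pivot axis, parallel to extractor y: x -80, y 0, 65 mm high.

How it is judged (in metres and radians):
On the way, in this order (a step that is already met when the one before it is completed fails the run):
1. the nozzle lies in the cradle, its flange against the port's flange (axes within 3 mm and 0.05 rad, faces within 4 mm) (x of nozzle_face in the frame of port_face between -0.003 and 0.003 m and z of nozzle_face in the frame of port_face between -0.003 and 0.003 m and y of nozzle_face in the frame of port_face between -0.004 and 0.002 m and angle between the y axis of nozzle and the y axis of extractor, either way round below 0.05 rad), for 0.2 s.
2. the half ring is swung over the seated flanges and rests on them (below 0.09 rad) (all of step 1 and value of joint ring_hinge below 0.09 rad), for 0.1 s.
3. the latch holds the ring shut and is pushed against its stop with at least 20 N at the stop (about 12 N at the T-bar) (all of step 1 and value of joint ring_hinge below 0.04 rad and contact force between latch and stop_bracket above 20 N), for 0.2 s.
At the end, for the whole second after the job is handed in: The nozzle lies in the cradle with its flange against the port's (axes within 3 mm and 0.05 rad, faces within 4 mm), the half ring is shut (below 0.04 rad) and the latch is over its bar (below 0.15 rad), all at rest and released (all of step 1 and value of joint ring_hinge below 0.04 rad and value of joint latch_pivot between -0.2 and 0.15 rad and linear speed of nozzle below 0.01 m/s and velocity of joint latch_pivot between -0.05 and 0.05 rad/s); the robot touches nothing.
It fails at once if the latch is pushed into its stop with more than 50 N at the stop (over about 24 N at the T-bar) (contact force between latch and stop_bracket above 50 N).
It fails at once if the ring is forced down on the nozzle (more than 45 N) (contact force between ring_half and nozzle above 45 N).
It fails at once if the nozzle is rammed into the fixture (more than 75 N) (contact force between nozzle and extractor above 75 N).
It fails at once if a bystander is moved by more than 30 mm (distance of any of weight_0, tape_measure, glue_stick, note_pad, jar_paste from where it was at the start of the episode above 0.03 m).
It also fails if it takes over 72 s, if anything falls off the work surface, if the arm or the gripper's body presses on something with over 40 N, if the wrist force passes 120 N, or if a joint passes its speed limit or range.

## Robot

A 6-joint arm with a two-finger parallel gripper is mounted at the origin on the work surface; the furniture and walls round the work are solid. World frame = base frame: x ahead of the robot, y to its left, z up, the work surface at z = 0. Lengths are in mm, angles in degrees, forces in N, time in s.
With the tool pointing down it reaches from about 300 to 850 mm from the base axis. Payload 4.2 kg.
Tool frame: the origin (TCP) lies at the very end of the fingers, on their centre line; the grasp point (between the pads) lies 19 mm behind it (env.grip_depth is the distance from the TCP to the grasp point, in mm); z points along the fingers, y is the line along which they close (so a half turn about z gives the same grasp; the last joint's range is limited). The gripper opens to 91 mm and grips with 3 to 60 N. Pads are 32 mm wide; open, the fingers measure 118 mm over their backs; the gripper's body (76 mm by 178 mm) begins 60 mm behind the grasp point.
Start: joints at [74.427, 18.312, 89.639, -0, 72.044, -1.146], TCP at [143.261, 556.884, 213.976] pointing down, gripper open.
Joint ranges: [-177.97, 177.97], [-48.28, 115.42], [12.27, 149.76], [-77.06, 257.06], [2.81, 150.46], [-146.56, 146.56]. Speed limits (degrees/s): [147.25, 147.25, 180, 180, 180, 180].

## Interface

Orientations are given as [roll, pitch, yaw] about the fixed x, y, z axes, in that order (R = Rz(yaw) Ry(pitch) Rx(roll)).
In Python, from workcell import env, cams gives the robot as it stands.
- The arm moves only by the tool apply_moves, never from a script. Its argument "deltas" is a list of rows, each a list of 5 numbers: the shift along the tool's x, y, z in m, then the turn about the tool's z in rad, then the opening, from -1 (shut) to 1 (fully open), so that 0 is half open. In form: [[tx, ty, tz, roll, gripper], ...]. A call has 1 to 5 rows; each row is the pose to reach, as a shift and turn from the pose commanded when the call began, along the tool's axes at that moment; what a row does not reach only later rows make up. A row lasts 1/10 s, in which the tool goes at most 50 mm and 8.59 degrees, less where a joint would pass 70% of its speed; a pose out of reach is approached as far as the arm can. A call with a gripper value outside its range is refused whole. The fingers move at their own pace and stop on an object; "grip_force" is the grip in N (left out, the last holds). Time passes only in rows, so rows that repeat a pose let the fingers close. It gives the time, the measured TCP pose, the force, the opening and the grip force at its end, in the units of the state.
- env.state(): the state, without advancing time (a new reading comes with each control period).
- cams.grab_frame(name): name is "scene" or "top" or "wrist"; returns the picture (420x560x3 uint8, blue, green, red); there is no depth.
- cams.get_calibration(name): a dict with "mtx" (3x3 intrinsics, pixels), "k1" (the pictures are not rectified: a ray, as slopes to the right and down, at radius r is drawn at 1 + k1 r^2 times it, then the intrinsics apply), "eye" and "attitude" of the camera in the world; the wrist camera has in their place "tool_from_camera" (4x4, takes a point from camera to tool coordinates, whose origin is the TCP and whose axes are the flange's). Camera axes: x right, y down, z forward; pixel columns grow to the right and rows downward; lengths in mm; the calibration is good to about 2 mm. A picture is of the moment at which its call begins: read the wrist's pose just before it. get_calibration takes no time and is no camera call.
- env.job_done(): hands the job in; it is judged then, once.
The state is a dict: "time_s": time; "qpos": joint angles; "qvel": joint speeds; "effort": joint torques, N m; "ee_pos": TCP position; "ee_rot": TCP orientation; "force": force on the tool from outside, world axes, zero at the start; "torque": the same for the moment, N m; "gripper_width": finger opening in mm; "gripper_force": force on a finger pad.
Only numpy, scipy, OpenCV 4.12 (cv2) and the standard library are available. Lean on these libraries where they do the work, as an engineer would, in place of code of your own. Each camera call takes 0.05 s, during which the arm holds its last target. There are 200 camera calls.

## Working session

There is one attempt and no reset: what is moved stays moved. The work goes in short steps, Python scripts to look and compute and a tool call to move; the robot and the scene stay as the last step left them, time stands still between calls to the robot, and variables do not carry over. Pictures are saved under pics/ and viewed, at most 10 in all, crops included, and the job is handed in when it is done.

Besides the shell and the picture viewer there is one more tool, called after "Call:" in YAML: its name, and indented under it one key for each argument. apply_moves: Moves the arm, as the interface text tells. Its arguments: {"type":"object","properties":{"deltas":{"type":"array"},"grip_force":{"type":"number"}},"required":["deltas"]}

```bash
ls; mkdir -p pics
python3 - <<'E'
from workcell import env, cams
import cv2,json
print(env.state())
for n in ["scene","top","wrist"]:
    cv2.imwrite(f"pics/{n}0.png",cams.grab_frame(n)); print(n,cams.get_calibration(n))
E
```

```text
pics
{'time_s': 0.0, 'qpos': array([ 7.44258608e+01,  1.83502382e+01,  8.97041780e+01, -3.45412770e-03,
        7.20446645e+01, -1.14667759e+00]), 'qvel': array([ 0.02971315,  0.04227197, -0.06365948,  0.10297096,  0.11961494,
        0.08431308]), 'effort': array([ 4.47019256e-04, -4.12472212e+01, -2.31968379e+01,  7.27907242e-02,
        4.57608956e-02, -1.33771709e-04]), 'ee_pos': array([143.15615319, 556.38387385, 213.14944756]), 'ee_rot': array([-1.79900873e+02,  1.30059906e-03,  1.65573607e+02]), 'force': array([ 0.81053154, -0.13968383,  0.32071999]), 'torque': array([ 0.03501356, -0.00759389, -0.004941  ]), 'gripper_force': 0.0, 'gripper_width': 91.27804050699187}
scene {'mtx': array([[480.30665561,   0.        , 278.09790005],
       [  0.        , 480.30665561, 209.3870939 ],
       [  0.        ,   0.        ,   1.        ]]), 'k1': 0.02118194800067878, 'eye': array([-171.17648327, -595.80538968, 1113.14070395]), 'attitude': array([-136.95994193,    0.75135396,  -51.35886263])}
top {'mtx': array([[439.78277374,   0.        , 286.16249409],
       [  0.        , 439.78277374, 210.20117773],
       [  0.        ,   0.        ,   1.        ]]), 'k1': -0.07066348819658975, 'eye': array([ 352.04852453,  -51.14744141, 1510.71809022]), 'attitude': array([-172.71568219,    0.86501106,  -88.8931615 ])}
wrist {'mtx': array([[323.57698899,   0.        , 279.33086595],
       [  0.        , 323.57698899, 210.55704255],
       [  0.        ,   0.        ,   1.        ]]), 'k1': -0.0627844985788297, 'tool_from_camera': array([[ 2.26904134e-04, -9.63786605e-01, -2.66674574e-01,
         7.58029733e+01],
       [ 9.99999959e-01,  2.65119835e-04, -1.07302399e-04,
        -1.56877528e-01],
       [ 1.74117334e-04, -2.66674538e-01,  9.63786626e-01,
        -1.70679621e+02],
       [ 0.00000000e+00,  0.00000000e+00,  0.00000000e+00,
         1.00000000e+00]])}
```

```bash
python3 -c "
import cv2,numpy as np
a=cv2.imread('pics/scene0.png');b=cv2.imread('pics/top0.png')
cv2.imwrite('pics/s.png',cv2.resize(a,(784,588)));cv2.imwrite('pics/t.png',cv2.resize(b,(784,588)))"
```

```text
(no output)
```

View pics/s.png

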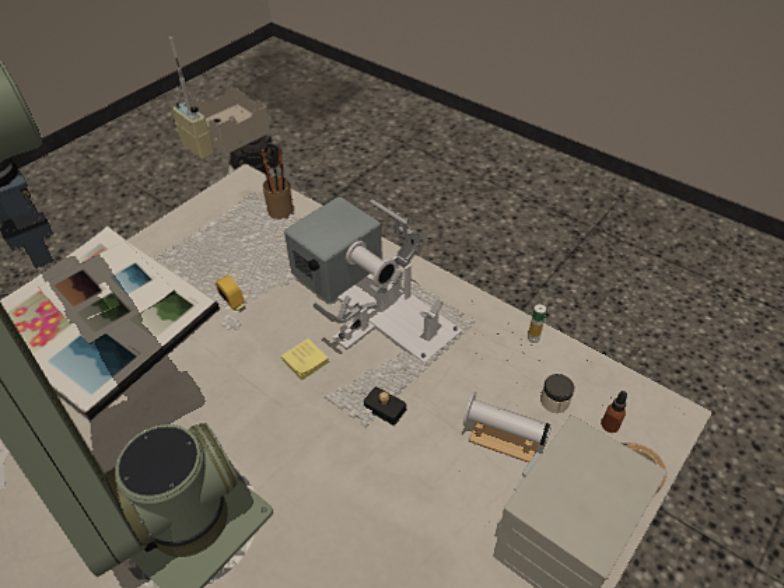

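View pics/t.png

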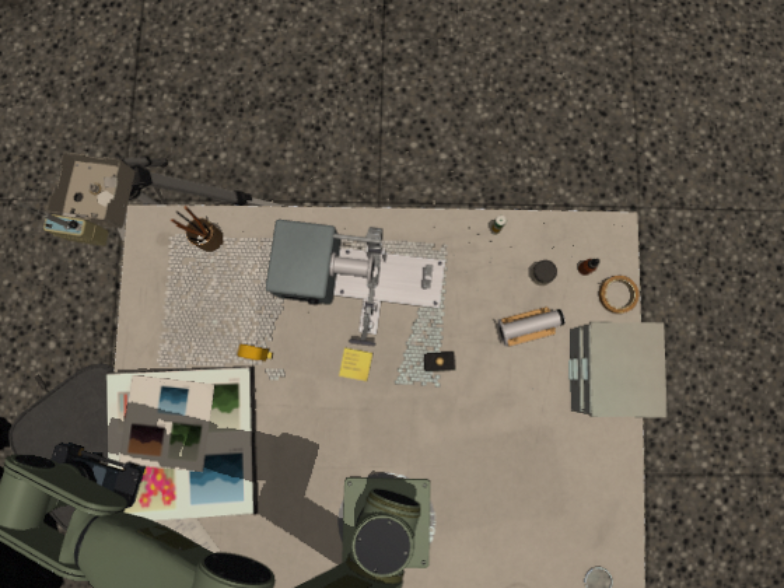

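Scene: extractor at centre with port facing right (world −y), ring upright, latch out on the robot's side. Top view at 1.4x: the nozzle runs from its flange at (500,332) to its other end at (562,317). The port flange is around (375,265), the outer rest (428,275), and the T-bar about (362,342).

```bash
cat > h.py <<'E'
from workcell import env, cams
import cv2,numpy as np
from scipy.spatial.transform import Rotation as Ro
def rot(a): return Ro.from_euler('xyz',a,degrees=True).as_matrix()
def cam(name,st=None):
    c=cams.get_calibration(name)
    if name=='wrist':
        T=np.eye(4);T[:3,:3]=rot(st['ee_rot']);T[:3,3]=st['ee_pos'];T=T@c['tool_from_camera']
        return c,T[:3,:3],T[:3,3]
    return c,rot(c['attitude']),c['eye']
def pix(C,u,v,z):
    "world point at height z seen at pixel u,v"
    c,R,e=C;K=c['mtx'];d=np.array([(u-K[0,2])/K[0,0],(v-K[1,2])/K[1,1]]);s=d.copy()
    for _ in range(20): s=d/(1+c['k1']*(s@s))
    r=R@np.array([*s,1]);return e+r*(z-e[2])/r[2]
def proj(C,P):
    c,R,e=C;p=R.T@(np.array(P,float)-e);s=p[:2]/p[2];s=s*(1+c['k1']*(s@s));return c['mtx'][:2,:2].diagonal()*s+c['mtx'][:2,2]
def delta(x,y,z,yaw):
    "tool-frame shift (m) and turn (rad) to TCP x,y,z, yaw, tool kept down"
    s=env.state();R=rot(s['ee_rot']);d=R.T@(np.array([x,y,z])-s['ee_pos'])/1000
    t=-np.radians((yaw-s['ee_rot'][2]+180)%360-180)
    print(s['ee_pos'].round(1),s['ee_rot'].round(2),'delta',d.round(4),'turn',round(t,3))
E
python3 - <<'E'
from h import *
C=cam('top')
for n,u,v,z in [('nozA',500,332,56),('nozB',562,317,56),('port',375,265,110),('rest',428,275,100),('tbar',362,342,116),('hous',[268,0][0],298,144),('housTL',281,220,144),('housTR',337,223,144),('housBR',332,303,144),('bp TR',447,249,0),('bp BR',442,306,0),('pad',355,363,24),('wt',439,361,40),('glue',498,224,97),('jar',544,271,55),('box',570,415,100)]:
    print(n,pix(C,u/1.4,v/1.4,z).round(0))
E
python3 -c "
import cv2
a=cv2.imread('pics/top0.png')[140:260,180:340];cv2.imwrite('pics/t2.png',cv2.resize(a,(800,600),interpolation=cv2.INTER_CUBIC))"
```

```text
nozA [ 452. -262.   56.]
nozB [ 490. -410.   56.]
port [598.  34. 110.]
rest [578. -89. 100.]
tbar [419.  59. 116.]
hous [513. 271. 144.]
housTL [693. 250. 144.]
housTR [688. 121. 144.]
housBR [504. 126. 144.]
bp TR [ 661. -138.    0.]
bp BR [ 517. -127.    0.]
pad [373.  82.  24.]
wt [ 381. -120.   40.]
glue [ 703. -252.   97.]
jar [ 600. -368.   55.]
box [ 263. -415.  100.]
```

View pics/t2.png

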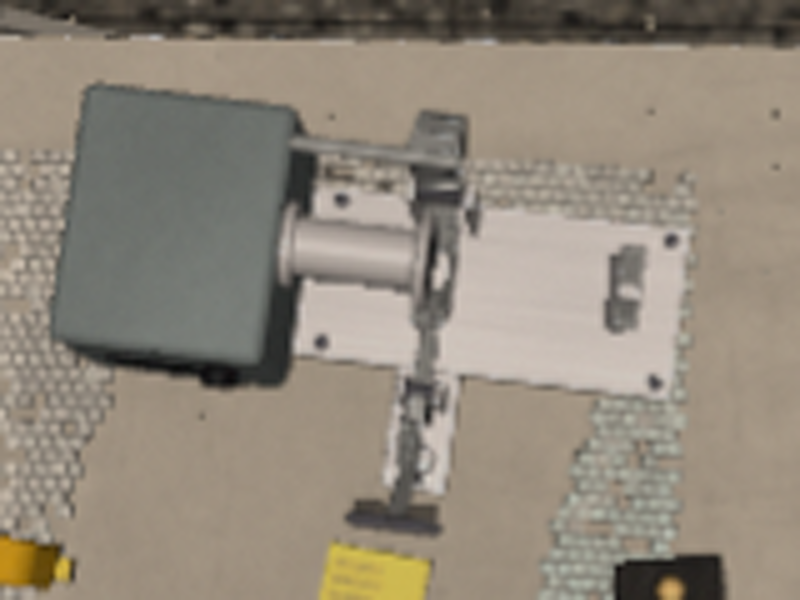

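Crop (5x, offset 180,140): tube axis runs (303,250)→(414,260), ring bar (295,143)→(465,160), T-bar ends (348,512) and (440,525), and the outer rest is around (628,290).

Run:
```python
from h import *
C=cam('top')
for n,a,b,z in [('tube',(303,250),(414,260),110),('bar',(295,143),(465,160),232),('tbar',(348,512),(440,525),116),('plate',(690,230),(678,395),5),('rest',(628,247),(628,330),95),('flange',(430,220),(425,300),125)]:
    p,q=[pix(C,180+u/5,140+v/5,z) for u,v in(a,b)]
    print(n,p.round(),q.round(),'ang',np.degrees(np.arctan2(*(p-q)[1::-1])).round(2))
delta(466,-320,250,90+14.4)
```

```text
tube [594. 122. 110.] [589.  50. 110.] ang 85.73
bar [637. 114. 232.] [629.  13. 232.] ang 85.05
tbar [425.  87. 116.] [418.  29. 116.] ang 83.09
plate [ 631. -134.    5.] [ 515. -127.    5.] ang -3.52
rest [602. -88.  95.] [547. -89.  95.] ang 0.78
flange [612.  39. 125.] [560.  41. 125.] ang -2.07
[143.2 556.5 213.3] [-179.92   -0.    165.57] delta [-0.5311 -0.7685 -0.0357] turn 1.068
```

Call:
apply_moves:
  deltas:
    - [-0.027,-0.039,-0.012,0,1]
    - [-0.055,-0.079,-0.024,0,1]
    - [-0.082,-0.118,-0.036,0,1]
    - [-0.11,-0.158,-0.048,0,1]
    - [-0.137,-0.198,-0.06,0,1]

```text
time_s: 0.65
ee_pos: [226.8, 329.0, 274.1]
ee_rot: [-180.0, 0.0, 165.6]
force: [1.2, 0.4, 0.3]
gripper_width: 91.3
gripper_force: 0.0
```

Call:
apply_moves:
  deltas:
    - [-0.027,-0.039,0,0,1]
    - [-0.055,-0.079,0,0,1]
    - [-0.082,-0.118,0,0,1]
    - [-0.11,-0.158,0,0,1]
    - [-0.137,-0.198,0,0,1]

```text
time_s: 1.15
ee_pos: [310.0, 103.3, 274.0]
ee_rot: [180.0, 0.0, 165.6]
force: [1.0, 0.1, 0.4]
gripper_width: 91.5
gripper_force: 0.0
```

Call:
apply_moves:
  deltas:
    - [-0.027,-0.039,0,0.14,1]
    - [-0.055,-0.079,0,0.28,1]
    - [-0.082,-0.118,0,0.42,1]
    - [-0.11,-0.158,0,0.56,1]
    - [-0.137,-0.198,0,0.7,1]

```text
time_s: 1.65
ee_pos: [393.4, -122.9, 273.9]
ee_rot: [180.0, -0.0, 125.1]
force: [1.4, 0.6, -0.4]
gripper_width: 91.5
gripper_force: 0.0
```

```bash
python3 -c "
from h import *
delta(471,-336,230,104.4)"
```

```text
[ 393.4 -122.9  273.9] [179.97  -0.   125.09] delta [-0.219  -0.059   0.0438] turn 0.361
```

Call:
apply_moves:
  deltas:
    - [-0.044,-0.012,0.01,0.08,1]
    - [-0.088,-0.024,0.02,0.16,1]
    - [-0.132,-0.036,0.03,0.24,1]
    - [-0.176,-0.048,0.04,0.32,1]
    - [-0.219,-0.059,0.044,0.361,1]

```text
time_s: 2.15
ee_pos: [472.0, -335.0, 228.4]
ee_rot: [-179.9, -0.1, 104.6]
force: [0.7, -0.6, 0.2]
gripper_width: 91.0
gripper_force: 0.0
```

Run:
```python
from h import *
s=env.state();f=cams.grab_frame('wrist');cv2.imwrite('pics/w1.png',f);cv2.imwrite('pics/w1b.png',cv2.resize(f,(784,588)))
print(s['ee_pos'],s['ee_rot'])
import pickle;pickle.dump(s,open('s1.pkl','wb'))
```

```text
[ 472.03099561 -334.99973523  228.35845235] [-1.79917713e+02 -1.18910972e-01  1.04609953e+02]
```

View pics/w1b.png

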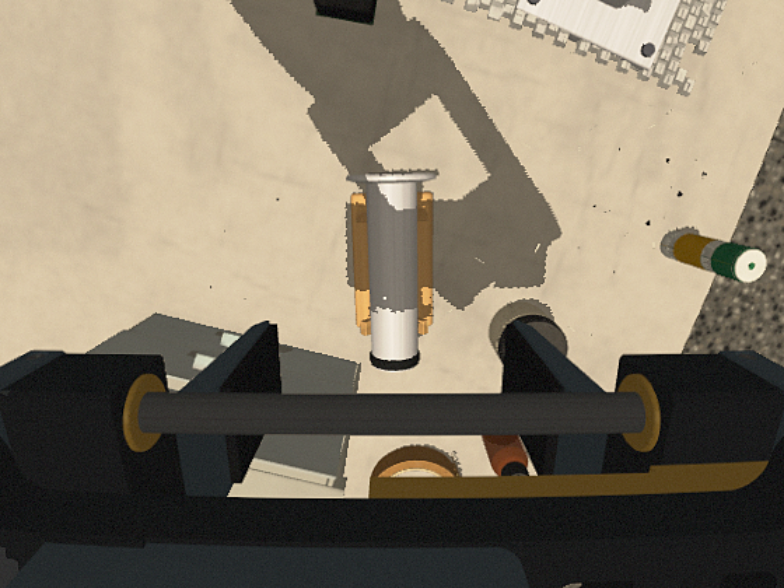

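Wrist view (1.4x): flange spans 347–438 at v≈177, and the tube axis goes from (393,195) to its end at (395,368). Gripper is well centred over it.

Run:
```python
from h import *
import pickle
s=pickle.load(open('s1.pkl','rb'));C=cam('wrist',s)
a=pix(C,392.5/1.4,181/1.4,56);b=pix(C,393/1.4,195/1.4,56);e=pix(C,395/1.4,340/1.4,56)
end=pix(C,395/1.4,368/1.4,75);fl=pix(C,392.5/1.4,172/1.4,86)
d=b-e;ang=np.degrees(np.arctan2(d[1],d[0]));u=d/np.linalg.norm(d)
print(b,e,end,fl,'ang',ang,'len',(fl-end)@u, 'mid',(fl+end)/2)
c=b+u*(((fl+end)/2-b)@u); print('centre',c)
g=c-u*12
delta(g[0],g[1],56-19,ang)
```

```text
[ 458.07250441 -279.0592046    56.        ] [ 488.73785491 -389.68566878   56.        ] [ 492.67792782 -405.13962832   75.        ] [ 453.44346031 -263.01304144   86.        ] ang 105.49322668306317 len 147.44248227267403 mid [ 473.06069407 -334.07633488   80.5       ]
centre [ 473.30437688 -334.00878667   56.        ]
[ 474.6 -341.4  227.1] [-179.95    0.25  104.46] delta [-0.0036  0.0009  0.1902] turn -0.018
```

Call:
apply_moves:
  deltas:
    - [0,0.001,0.045,-0.018,1]
    - [0,0.001,0.09,-0.018,1]
    - [0,0.001,0.135,-0.018,1]
    - [0,0.001,0.17,-0.018,1]
    - [0,0.001,0.19,-0.018,1]

```text
time_s: 2.7
ee_pos: [471.4, -331.6, 36.5]
ee_rot: [-179.8, -0.3, 105.8]
force: [-0.0, -0.1, 0.3]
gripper_width: 91.2
gripper_force: 0.0
```

Call:
apply_moves:
  deltas:
    - [0,0,0,0,0.2]
    - [0,0,0,0,-0.3]
    - [0,0,0,0,-0.6]
    - [0,0,0,0,-0.6]
    - [0,0,0,0,-0.6]
  grip_force: 30

```text
time_s: 3.2
ee_pos: [473.9, -333.5, 41.1]
ee_rot: [179.9, 0.1, 105.8]
force: [-0.5, 0.8, 0.9]
gripper_width: 53.8
gripper_force: 0.0
```

```bash
python3 -c "
from h import *
delta(473,-334,37,105.5);print(env.state())"
```

```text
[ 473.9 -333.5   41.1] [1.7992e+02 1.0000e-01 1.0582e+02] delta [-0.0003 -0.001   0.0041] turn 0.006
{'time_s': 3.2, 'qpos': array([-3.62756091e+01,  2.77269961e+01,  1.02274984e+02,  6.81872847e-03,
        4.98695371e+01, -5.20977746e+01]), 'qvel': array([ 0.03923191,  0.23956343,  0.41591032,  0.03890819, -0.05264117,
        0.00199597]), 'effort': array([ 6.68548979e-03, -4.46829772e+01, -1.80929893e+01,  1.52241014e-02,
        7.19366502e-02,  2.63743186e-04]), 'ee_pos': array([ 473.86298994, -333.47380812,   41.12788698]), 'ee_rot': array([1.79916949e+02, 9.81718404e-02, 1.05817705e+02]), 'force': array([-0.50517136,  0.76457244,  0.87861092]), 'torque': array([-0.09365071,  0.06784263,  0.00120495]), 'gripper_force': 0.0, 'gripper_width': 53.8225166693656}
```

Call:
apply_moves:
  deltas:
    - [0,0,0,0,-0.6]
    - [0,0,0,0,-0.6]
    - [0,0,0,0,-0.6]
    - [0,0,0,0,-0.6]
    - [0,0,0,0,-0.6]

```text
time_s: 3.7
ee_pos: [472.5, -333.4, 40.2]
ee_rot: [-179.9, -0.0, 105.8]
force: [-5.2, -2.2, 5.1]
gripper_width: 37.3
gripper_force: 30.0
```

```bash
cat >> h.py <<'E'
def cmd(log):
    "commanded pose from the logged end rows of the calls"
    p=np.array([143.261,556.884,213.976]);yaw=165.573
    for dx,dy,dz,t in log:
        c,s=np.cos(np.radians(yaw)),np.sin(np.radians(yaw))
        p=p+1000*np.array([c*dx+s*dy,s*dx-c*dy,-dz]);yaw-=np.degrees(t)
    return p,yaw
def log(): return cmd(np.loadtxt('log.txt',ndmin=2))
def to(x,y,z,yaw):
    p,w=log();c,s=np.cos(np.radians(w)),np.sin(np.radians(w));d=(np.array([x,y,z])-p)/1000
    print('cmd',p.round(1),round(w,2),'delta',np.round([c*d[0]+s*d[1],s*d[0]-c*d[1],-d[2]],4),'turn',round(-np.radians((yaw-w+180)%360-180),4))
E
cat > log.txt <<'E'
-.137 -.198 -.06 0
-.137 -.198 0 0
-.137 -.198 0 .7
-.219 -.059 .044 .361
0 .001 .19 -.018
E
python3 -c "
from h import *
print(log());s=env.state();print(s['ee_pos'],s['ee_rot'],s['gripper_width'],s['gripper_force'])"
```

```text
(array([ 473.28929039, -333.12846497,   39.976     ]), np.float64(105.81350196785515))
[ 472.4548167  -333.42073577   40.20314249] [-1.79914091e+02 -5.82932477e-03  1.05845317e+02] 37.30837877094768 30.00023066997528
```

Call:
apply_moves:
  deltas:
    - [0,0,-0.02,0,-0.6]
    - [0,0,-0.06,0,-0.6]
    - [0,0,-0.105,0,-0.6]
    - [0,0,-0.15,0,-0.6]
    - [0,0,-0.19,0,-0.6]
  grip_force: 40

```text
time_s: 4.2
ee_pos: [473.8, -332.5, 231.1]
ee_rot: [179.9, -0.0, 105.8]
force: [0.9, -0.6, -4.0]
gripper_width: 37.1
gripper_force: 40.0
```

```bash
echo "0 0 -.19 0">>log.txt; python3 -c "
from h import *
to(577,-96,250,85.6);s=env.state();print(s['ee_pos'],s['force'],s['gripper_width'])"
```

```text
cmd [ 473.3 -333.1  230. ] 105.81 delta [ 0.1999  0.1644 -0.02  ] turn 0.3528
[ 473.78920367 -332.53986855  231.11643647] [ 0.9447178  -0.60535656 -3.97061474] 37.06116481313661
```

Call:
apply_moves:
  deltas:
    - [0.036,0.03,-0.005,0.07,-0.6]
    - [0.073,0.06,-0.01,0.14,-0.6]
    - [0.11,0.09,-0.015,0.21,-0.6]
    - [0.147,0.12,-0.02,0.29,-0.6]
    - [0.184,0.15,-0.02,0.353,-0.6]

```text
time_s: 4.7
ee_pos: [568.4, -112.8, 249.6]
ee_rot: [180.0, -0.1, 85.4]
force: [0.6, -0.5, -3.6]
gripper_width: 37.3
gripper_force: 40.0
```

Call:
apply_moves:
  deltas:
    - [0,0.02,0,0,-0.6]
    - [0,0.02,0,0,-0.6]
    - [0,0.02,0,0,-0.6]
    - [0,0.02,0,0,-0.6]
    - [0,0.02,0,0,-0.6]

```text
time_s: 5.2
ee_pos: [586.8, -117.3, 249.7]
ee_rot: [-180.0, -0.0, 85.5]
force: [0.3, 0.3, -3.8]
gripper_width: 37.3
gripper_force: 40.0
```

```bash
printf ".184 .15 -.02 .353\n0 .02 0 0\n">>log.txt; python3 -c "
from h import *
print(log());s=env.state();print(s['ee_pos'],s['ee_rot'],s['force'],s['gripper_width'])
f=cams.grab_frame('wrist');cv2.imwrite('pics/w2.png',f);cv2.imwrite('pics/w2b.png',cv2.resize(f,(784,588),interpolation=cv2.INTER_CUBIC))"
```

```text
(array([ 587.41181042, -116.75464179,  249.976     ]), np.float64(85.58809179973709))
[ 586.75921784 -117.27543473  249.70082594] [-1.79966828e+02 -2.49303915e-02  8.55162300e+01] [ 0.29841909  0.28179784 -3.78548919] 37.32671706738231
```

View pics/w2b.png

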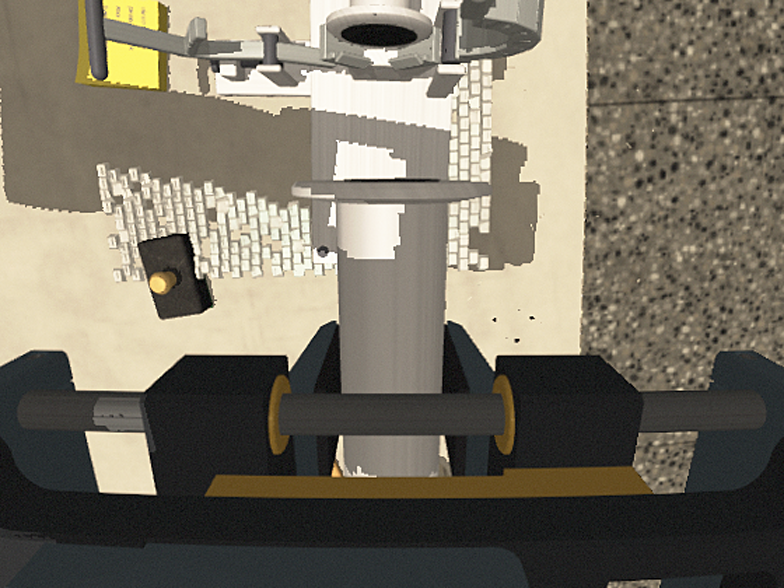

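Wrist view (1.4x): nozzle flange spans 291–491 at v≈188. Port face hole is centred about (379,32), and the T-bar's near end is at (100,75). I'll zoom in on both flanges.

```bash
python3 -c "
import cv2
a=cv2.imread('pics/w2.png')[0:150,185:385];cv2.imwrite('pics/w2c.png',cv2.resize(a,(800,600),interpolation=cv2.INTER_CUBIC))"
```

```text
(no output)
```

View pics/w2c.png

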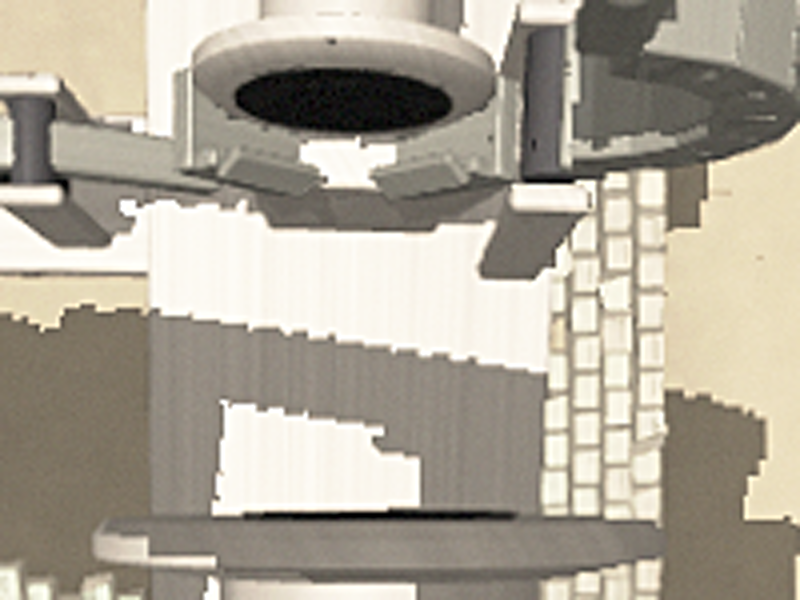

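Crop (4x, offset 185,0): port bore ellipse spans 235–452 by 67–131 (centre 344,99), port flange 193–497. Nozzle flange spans 93–662 with its front top edge at v≈514, and the base plate edges are at u≈149 and u≈545.

Run:
```python
from h import *
from scipy.optimize import least_squares
p,yaw=log();s=dict(ee_pos=p,ee_rot=[180,0,yaw]);C=cam('wrist',s)
px=lambda u,v:(185+u/4,v/4)
for z in(5,):
  for a,b in[((148,20),(150,470)),((548,280),(540,500))]:
    A=pix(C,*px(*a),z);B=pix(C,*px(*b),z);print('plate',A.round(1),B.round(1),np.degrees(np.arctan2(*(A-B)[1::-1])))
w=np.radians(85.5);uy=np.array([np.cos(w),np.sin(w),0]);ux=np.array([np.sin(w),-np.cos(w),0])
def box(c,r):
    t=np.linspace(0,6.283,90);P=np.array([proj(C,c+r*(np.cos(k)*ux+np.array([0,0,np.sin(k)]))) for k in t]);return np.r_[P.min(0),P.max(0)]
obs=np.r_[px(235,67),px(452,131)]
f=lambda q:box(np.array([q[0],q[1],110]),q[2])-obs
r=least_squares(f,[587,40,23]);print('port',r.x,r.fun);print('centre-only',pix(C,*px(344,99),110))
obs2=np.r_[px(193,13),px(497,137)]
print('flange rim',box(np.array([r.x[0],r.x[1],110]),33)*4-np.array([740,0,740,0]))
# nozzle in tool frame
c=cams.get_calibration('wrist');T=c['tool_from_camera'];D=(c,T[:3,:3],T[:3,3])
for x in(68,72,75,78):
  print(x,'top front',proj(D,[x,0,-16-33])*4-[740,0],'back',proj(D,[x-6,0,-49])*4-[740,0],[ (proj(D,[x-3,k*33,-16])*4-[740,0]).round() for k in(-1,1)],'bore top',(proj(D,[x,0,-16-16])*4-[740,0]).round())
```

```text
plate [536.4  95.8   5. ] [522.6 -31.4   5. ] 83.80422920324855
plate [648.5  14.7   5. ] [642.9 -49.9   5. ] 85.062373752319
port [591.58569186  40.95053814  23.75974532] [-0.07280252  0.23747239  0.07301151 -0.27789073]
centre-only [591.69494573  41.43058724 110.        ]
flange rim [191.91445025  53.33680243 494.82538408 139.87096303]
68 top front [383.36499454 565.83546912] back [383.2775341  631.02568776] [array([102., 576.]), array([662., 576.])] bore top [383. 556.]
72 top front [383.42335471 521.54334766] back [383.33582374 587.73251527] [array([101., 541.]), array([664., 541.])] bore top [383. 517.]
75 top front [383.4671128 487.89145  ] back [383.37958356 554.82456679] [array([ 99., 515.]), array([665., 515.])] bore top [383. 488.]
78 top front [383.51083174 453.8720638 ] back [383.42335471 521.54334766] [array([ 98., 488.]), array([666., 489.])] bore top [383. 458.]
```

```bash
python3 -c "
from h import *
to(586.3,-32.3,165,85.4)"
```

```text
cmd [ 587.4 -116.8  250. ] 85.59 delta [ 0.0841 -0.0076  0.085 ] turn 0.0033
```

Call:
apply_moves:
  deltas:
    - [0.03,-0.003,0.01,0.003,-0.6]
    - [0.06,-0.006,0.025,0.003,-0.6]
    - [0.084,-0.0076,0.055,0.003,-0.6]
    - [0.084,-0.0076,0.08,0.003,-0.6]
    - [0.084,-0.0076,0.085,0.003,-0.6]

```text
time_s: 5.75
ee_pos: [583.9, -32.0, 162.1]
ee_rot: [-179.6, 0.0, 85.4]
force: [-1.5, -0.1, -3.8]
gripper_width: 37.4
gripper_force: 40.0
```

Call:
apply_moves:
  deltas:
    - [0,0,0.012,0,-0.6]
    - [0,0,0.024,0,-0.6]
    - [0,0,0.036,0,-0.6]
    - [0,0,0.045,0,-0.6]
    - [0,0,0.052,0,-0.6]

```text
time_s: 6.25
ee_pos: [586.2, -32.6, 112.2]
ee_rot: [-180.0, -0.0, 85.4]
force: [-0.5, -0.1, -3.5]
gripper_width: 37.3
gripper_force: 40.0
```

```bash
printf ".084 -.0076 .085 .003\n0 0 .052 0\n">>log.txt; python3 -c "
from h import *
to(586.3,-32.3,94,85.4);s=env.state();print(s['ee_pos'],s['ee_rot'],s['force'],s['torque'])
f=cams.grab_frame('wrist');cv2.imwrite('pics/w3.png',f);cv2.imwrite('pics/w3b.png',cv2.resize(f[:280,130:430],(750,600*700//600),interpolation=cv2.INTER_CUBIC)[:600])"
```

```text
cmd [586.3 -32.4 113. ] 85.42 delta [ 0.0001 -0.      0.019 ] turn 0.0003
[586.19142718 -32.63808342 112.16427433] [-1.79977390e+02 -5.33543823e-03  8.53923367e+01] [-0.51520143 -0.10317572 -3.4994584 ] [-0.12231993  0.05328908 -0.00962159]
```

View pics/w3b.png

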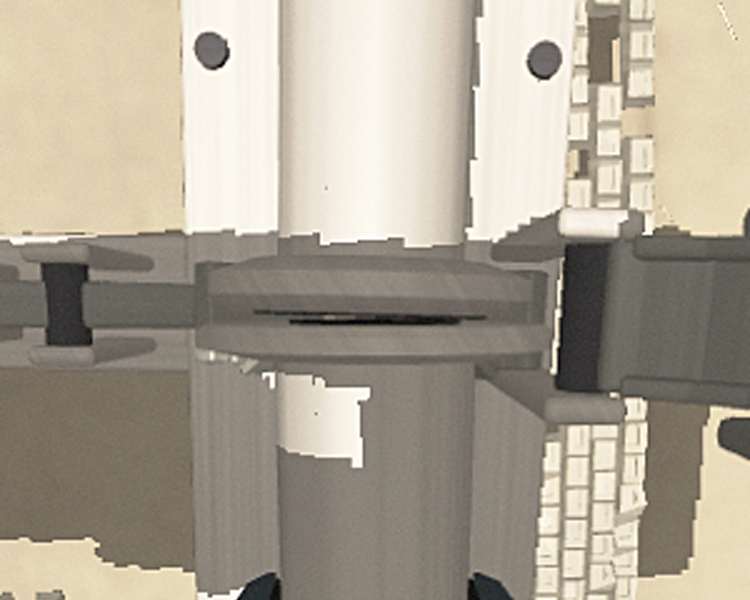

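The nozzle flange (198–555) is lined up with the port flange, with a thin dark gap between the faces at v≈316. I'll lower it gently.

Call:
apply_moves:
  deltas:
    - [0,0,0.004,0,-0.6]
    - [0,0,0.007,0,-0.6]
    - [0,0,0.01,0,-0.6]
    - [0,0,0.012,0,-0.6]
    - [0,0,0.014,0,-0.6]

```text
time_s: 6.8
ee_pos: [586.4, -32.4, 98.9]
ee_rot: [180.0, -0.0, 85.4]
force: [0.2, -0.1, -5.1]
gripper_width: 37.4
gripper_force: 40.0
```

Call:
apply_moves:
  deltas:
    - [0,0,0.001,0,-0.6]
    - [0,0,0.002,0,-0.6]
    - [0,0,0.003,0,-0.6]
    - [0,0,0.004,0,-0.6]
    - [0,0,0.004,0,-0.6]

```text
time_s: 7.3
ee_pos: [586.3, -32.1, 96.9]
ee_rot: [179.9, -0.0, 85.4]
force: [-4.9, 2.5, 7.7]
gripper_width: 37.6
gripper_force: 40.0
```

Call:
apply_moves:
  deltas:
    - [0,-0.0005,0,0,-0.6]
    - [0,-0.001,0,0,-0.6]
    - [0,-0.001,0.0005,0,-0.6]
    - [0,-0.001,0.001,0,-0.6]
    - [0,-0.001,0.001,0,-0.6]

```text
time_s: 7.8
ee_pos: [586.1, -32.0, 96.7]
ee_rot: [179.8, -0.0, 85.4]
force: [-4.4, 2.3, 11.7]
gripper_width: 37.4
gripper_force: 40.0
```

```bash
printf "0 0 .018 0\n0 -.001 .001 0\n">>log.txt; python3 -c "
from h import *
print(log());s=env.state();print(s['ee_pos'],s['ee_rot'],s['force'],s['torque'])
f=cams.grab_frame('wrist');cv2.imwrite('pics/w4.png',f);cv2.imwrite('pics/w4b.png',cv2.resize(f[60:180,180:360],(750,500),interpolation=cv2.INTER_CUBIC))"
```

```text
(array([585.29933443, -32.33899528,  93.976     ]), np.float64(85.41620446119784))
[586.085172   -32.03499846  96.65360672] [ 1.79818547e+02 -3.33674666e-02  8.53962169e+01] [-4.42901672  2.31982174 11.74298643] [-0.19435171  0.7254534  -0.18582428]
```

View pics/w4b.png

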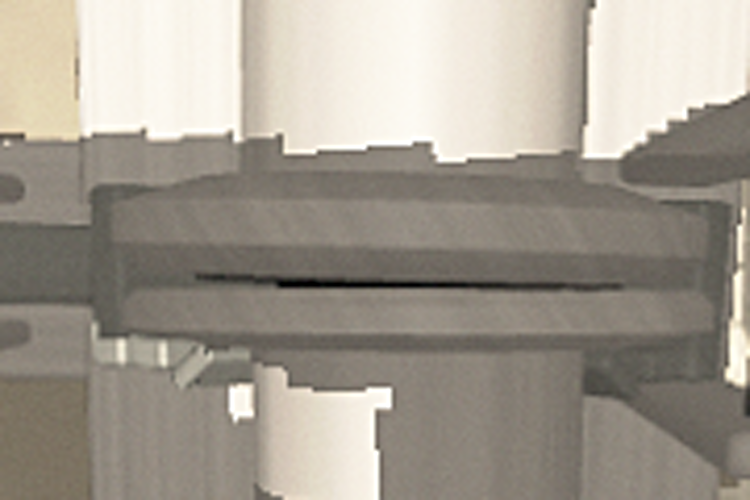

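The nozzle flange looks level with the port flange and parallel to it. It is within ~0.5 mm sideways and both ends carry load, so I'll relax the push and release.

Call:
apply_moves:
  deltas:
    - [0,0.0005,-0.001,0,-0.6]
    - [0,0.0005,-0.002,0,-0.6]
    - [0,0.0005,-0.002,0,-0.3]
    - [0,0.0005,-0.002,0,0.2]
    - [0,0.0005,-0.002,0,0.3]

```text
time_s: 8.35
ee_pos: [586.4, -32.6, 95.8]
ee_rot: [179.9, 0.0, 85.4]
force: [0.0, 0.4, -0.3]
gripper_width: 50.3
gripper_force: 0.0
```

Call:
apply_moves:
  deltas:
    - [0,0,0,0,0.3]
    - [0,0,0,0,0.3]
    - [0,0,0,0,0.3]
    - [0,0,0,0,0.3]
    - [0,0,0,0,0.3]

```text
time_s: 8.85
ee_pos: [585.9, -32.4, 95.9]
ee_rot: [180.0, -0.0, 85.4]
force: [0.2, -0.9, -0.1]
gripper_width: 59.5
gripper_force: 0.0
```

```bash
printf "0 .0005 -.002 0\n">>log.txt
python3 - <<'E'
from h import *
print(log());s=env.state();print(s['ee_pos'],s['force'],s['gripper_width'])
f=cams.grab_frame('wrist');cv2.imwrite('pics/w5.png',f)
a=cv2.imread('pics/w4.png')
c=np.vstack([i[85:155,195:365] for i in(a,f)]);cv2.imwrite('pics/w5b.png',cv2.resize(c,None,fx=4.2,fy=4.2,interpolation=cv2.INTER_CUBIC))
g=[cv2.cvtColor(i,6)[90:145,200:360].astype(np.float32) for i in(a,f)]
print(cv2.phaseCorrelate(*g))
# shift of nozzle-only region
g=[cv2.cvtColor(i,6)[127:147,205:355].astype(np.float32) for i in(a,f)]
print(cv2.phaseCorrelate(*g))
E
```

```text
(array([585.79773519, -32.37895378,  95.976     ]), np.float64(85.41620446119784))
[585.86225924 -32.38335515  95.90528369] [ 0.19797489 -0.88550035 -0.14397048] 59.48316987316248
((0.4480645486816286, -0.4306059750998017), 0.7180536643664042)
((-0.3141331189800525, -0.1374984820082492), 0.6996686185201009)
```

View pics/w5b.png

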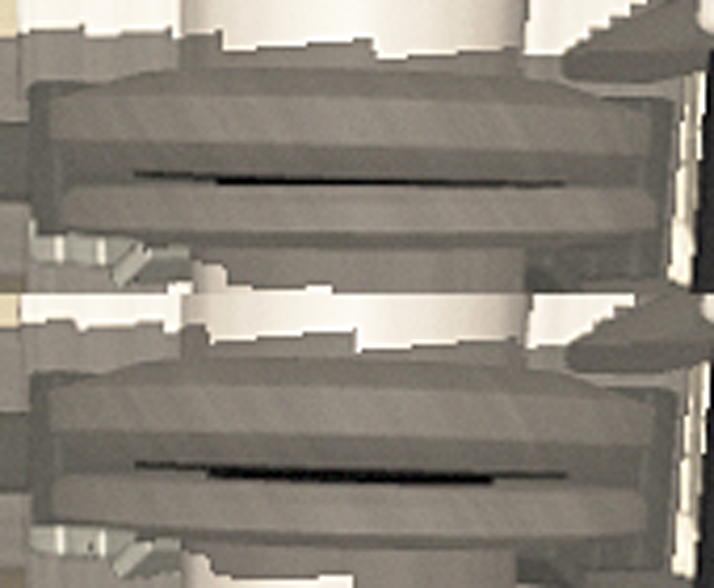

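Released, the nozzle rim sits at 50–643 against the port rim at 50–655, parallel and about 0.6 mm off sideways. I'll check seat height by gently touching the tube top (expected z 129).

Call:
apply_moves:
  deltas:
    - [0,0,-0.02,0,0.3]
    - [0,0,-0.06,0,0]
    - [0,0,-0.06,0,-0.6]
    - [0,0,-0.06,0,-1]
    - [0,0,-0.06,0,-1]

```text
time_s: 9.4
ee_pos: [584.9, -32.3, 154.9]
ee_rot: [-179.9, -0.0, 85.4]
force: [0.2, 0.4, -0.7]
gripper_width: 30.1
gripper_force: 0.0
```

Call:
apply_moves:
  deltas:
    - [0,0,0,0,-1]
    - [0,0,0,0,-1]
    - [0,0,0,0,-1]
    - [0,0,0.01,0,-1]
    - [0,0,0.02,0,-1]

```text
time_s: 9.9
ee_pos: [585.7, -32.4, 135.1]
ee_rot: [-180.0, -0.0, 85.4]
force: [0.0, -0.7, 0.1]
gripper_width: 0.6
gripper_force: 0.0
```

Call:
apply_moves:
  deltas:
    - [0,0,0.002,0,-1]
    - [0,0,0.004,0,-1]
    - [0,0,0.006,0,-1]
    - [0,0,0.007,0,-1]
    - [0,0,0.008,0,-1]

```text
time_s: 10.4
ee_pos: [586.0, -32.3, 129.0]
ee_rot: [180.0, -0.0, 85.4]
force: [-3.0, 1.0, 8.6]
gripper_width: 0.5
gripper_force: 4.7
```

Contact at z≈129, so the nozzle is seated. Next, the ring bar.

Call:
apply_moves:
  deltas:
    - [0,0,-0.01,0,-1]
    - [0,0,-0.05,0,-1]
    - [0,0,-0.1,0,-0.5]
    - [0,0,-0.145,0,0.3]
    - [0,0,-0.165,0,1]

```text
time_s: 10.9
ee_pos: [587.4, -32.5, 298.8]
ee_rot: [179.5, -0.0, 85.4]
force: [0.4, 0.4, -0.1]
gripper_width: 21.3
gripper_force: 0.0
```

```bash
printf "0 0 -.06 0\n0 0 .028 0\n0 0 -.165 0\n">>log.txt
python3 - <<'E'
from h import *
to(636,87,217,85.4);s=env.state();print(s['ee_pos'],s['force'],s['gripper_width'])
C=cam('top')
w=np.radians(85.4);uy=np.array([np.cos(w),np.sin(w),0]);ux=np.array([np.sin(w),-np.cos(w),0])
O=np.array([591.6,41,0])
for a in(1.4,1.5,1.57,1.65,1.75):
  P=lambda y:O+ux*(46-126*np.cos(a))+uy*y+[0,0,110+126*np.sin(a)]
  print(a,[((proj(C,P(y))-[180,140])*5).round() for y in(16,78)],P(50).round(1))
a=cv2.imread('pics/scene0.png');S=cam('scene')
E
```

```text
cmd [585.8 -32.4 293. ] 85.42 delta [0.123  0.0405 0.076 ] turn 0.0003
[587.42465975 -32.48562361 298.84667448] [ 0.43869402  0.37840816 -0.11304231] 21.324626165393145
1.4 [array([393., 177.]), array([289., 167.])] [620.1  88.9 234.2]
1.5 [array([395., 156.]), array([291., 146.])] [632.6  87.9 235.7]
1.57 [array([397., 141.]), array([293., 131.])] [641.4  87.2 236. ]
1.65 [array([398., 125.]), array([295., 115.])] [651.4  86.4 235.6]
1.75 [array([401., 105.]), array([298.,  95.])] [663.8  85.3 234. ]
```

Call:
apply_moves:
  deltas:
    - [0.04,0.012,0,0,1]
    - [0.08,0.025,0,0,1]
    - [0.115,0.035,0,0,1]
    - [0.124,0.038,0,0,1]
    - [0.124,0.038,0,0,1]

```text
time_s: 11.4
ee_pos: [633.8, 89.4, 292.9]
ee_rot: [-180.0, 0.0, 85.5]
force: [1.0, -0.2, -0.7]
gripper_width: 62.0
gripper_force: 0.0
```

Call:
apply_moves:
  deltas:
    - [0,0,0.01,0,1]
    - [0,0,0.035,0,1]
    - [0,0,0.06,0,1]
    - [0,0,0.073,0,1]
    - [0,0,0.076,0,1]

```text
time_s: 11.9
ee_pos: [632.3, 86.8, 215.1]
ee_rot: [-179.8, 0.1, 85.3]
force: [-0.7, -0.4, 0.9]
gripper_width: 91.3
gripper_force: 0.0
```

Call:
apply_moves:
  deltas:
    - [0,0,0,0,0]
    - [0,0,0,0,-1]
    - [0,0,0,0,-1]
    - [0,0,0,0,-1]
    - [0,0,0,0,-1]
  grip_force: 10

```text
time_s: 12.4
ee_pos: [633.8, 88.3, 217.5]
ee_rot: [179.9, -0.0, 85.4]
force: [0.1, -0.2, -0.3]
gripper_width: 54.4
gripper_force: 0.0
```

Call:
apply_moves:
  deltas:
    - [0,0,0,0,-1]
    - [0,0,0,0,-1]
    - [0,0,0,0,-1]
    - [0,0,0,0,-1]
    - [0,0,0,0,-1]

```text
time_s: 12.9
ee_pos: [634.1, 88.2, 217.0]
ee_rot: [179.9, -0.0, 85.4]
force: [1.2, -0.4, -0.7]
gripper_width: 14.1
gripper_force: 0.7
```

Call:
apply_moves:
  deltas:
    - [0,0,0,0,-1]
    - [0,0,0,0,-1]

```text
time_s: 13.1
ee_pos: [633.9, 88.3, 216.9]
ee_rot: [180.0, -0.0, 85.4]
force: [1.8, 0.2, -1.6]
gripper_width: 9.7
gripper_force: 10.0
```

Call:
apply_moves:
  deltas:
    - [0,-0.0185,0.0025,0,-1]
    - [0,-0.0366,0.0079,0,-1]
    - [0,-0.0537,0.0158,0,-1]
    - [0,-0.0694,0.0263,0,-1]
    - [0,-0.0834,0.0389,0,-1]

```text
time_s: 13.6
ee_pos: [550.7, 96.3, 178.6]
ee_rot: [179.8, -0.2, 85.4]
force: [3.1, 3.7, -1.6]
gripper_width: 9.8
gripper_force: 10.0
```

```bash
printf ".124 .038 0 0\n0 0 .076 0\n0 -.0834 .0389 0\n">>log.txt
python3 - <<'E'
from h import *
print(log());s=env.state();print(s['ee_pos'],s['force'],s['gripper_width'],s['gripper_force'])
E
```

```text
(array([550.45265551,  94.85266706, 178.076     ]), np.float64(85.41620446119784))
[550.71682114  96.29554857 178.55130994] [ 3.064014    3.7112633  -1.63205043] 9.7907304321996 9.950228780508041
```

Call:
apply_moves:
  deltas:
    - [0,-0.0113,0.0136,0,-1]
    - [0,-0.0205,0.0287,0,-1]
    - [0,-0.0271,0.0436,0,-1]
    - [0,-0.0308,0.0557,0,-1]
    - [0,-0.0331,0.0668,0,-1]

```text
time_s: 14.1
ee_pos: [518.1, 98.8, 111.2]
ee_rot: [179.9, -0.2, 85.4]
force: [2.3, 5.3, -0.4]
gripper_width: 10.2
gripper_force: 10.0
```

Call:
apply_moves:
  deltas:
    - [0,-0.0003,0.0025,0,-1]
    - [0,-0.0007,0.005,0,-1]
    - [0,-0.001,0.007,0,-1]
    - [0,-0.0011,0.0087,0,-1]
    - [0,-0.0012,0.01,0,-1]

```text
time_s: 14.6
ee_pos: [517.1, 98.7, 101.4]
ee_rot: [179.9, -0.1, 85.4]
force: [1.4, 5.2, 0.2]
gripper_width: 10.0
gripper_force: 10.0
```

Call:
apply_moves:
  deltas:
    - [0,0,0.0007,0,-1]
    - [0,0,0.0014,0,-1]
    - [0,0,0.0021,0,-1]
    - [0,0,0.0028,0,-1]
    - [0,0,0.0028,0,-1]

```text
time_s: 15.1
ee_pos: [517.0, 98.7, 98.9]
ee_rot: [179.9, -0.1, 85.4]
force: [1.1, 4.7, 0.0]
gripper_width: 10.3
gripper_force: 10.0
```

Call:
apply_moves:
  deltas:
    - [0,0,0.0007,0,-1]
    - [0,0,0.0014,0,-1]
    - [0,0,0.002,0,-1]
    - [0,0,0.0025,0,-1]
    - [0,0,0.0025,0,-1]

```text
time_s: 15.6
ee_pos: [516.9, 98.6, 96.7]
ee_rot: [179.9, -0.1, 85.4]
force: [-0.2, 5.9, 4.0]
gripper_width: 9.9
gripper_force: 10.1
```

Call:
apply_moves:
  deltas:
    - [0,0,-0.001,0,-0.8]
    - [0,0,-0.001,0,-0.4]
    - [0,0,-0.001,0,-0.3]
    - [0,0,-0.02,0,-0.3]
    - [0,0,-0.06,0,-0.3]

```text
time_s: 16.1
ee_pos: [513.4, 96.5, 153.4]
ee_rot: [-179.5, 0.2, 85.4]
force: [0.9, 0.1, 0.5]
gripper_width: 32.2
gripper_force: 0.0
```

```bash
printf "0 -.0331 .0668 0\n0 -.0012 .01 0\n0 0 .0028 0\n0 0 .0025 0\n0 0 -.06 0\n">>log.txt
python3 - <<'E'
from h import *
print(log());s=env.state();print(s['ee_pos'],s['force'],s['gripper_width'])
w=np.radians(85.4);uy=np.array([np.cos(w),np.sin(w),0]);ux=np.array([np.sin(w),-np.cos(w),0])
O=np.array([591.6,41,0]);C=cam('top')
for a in(.9,.95,1,1.05,1.1,1.15,1.2):
  P=lambda y:O+ux*(-80+12*np.cos(a)-110*np.sin(a))+uy*y+[0,0,65+110*np.cos(a)+12*np.sin(a)]
  print(a,[((proj(C,P(y))-[180,140])*5).round() for y in(31,-31)],P(0).round(1))
P=P(0)
to(423,55,200,85.4)
E
```

```text
(array([516.26236336,  97.59382054, 155.976     ]), np.float64(85.41620446119784))
[513.36117265  96.50906103 153.35332249] [0.91853883 0.12148329 0.50526766] 32.152066077676615
0.9 [array([349., 492.]), array([448., 502.])] [433.4  53.7 142.8]
0.95 [array([349., 498.]), array([447., 508.])] [429.6  54.  138.7]
1 [array([349., 505.]), array([447., 514.])] [426.1  54.3 134.5]
1.05 [array([349., 510.]), array([447., 520.])] [422.7  54.6 130.1]
1.1 [array([349., 516.]), array([447., 525.])] [419.6  54.8 125.6]
1.15 [array([349., 521.]), array([447., 530.])] [416.7  55.1 120.9]
1.2 [array([350., 525.]), array([447., 535.])] [414.   55.3 116. ]
cmd [516.3  97.6 156. ] 85.42 delta [-0.0499 -0.0896 -0.044 ] turn 0.0003
```

Call:
apply_moves:
  deltas:
    - [0,-0.01,-0.03,0,-0.6]
    - [-0.015,-0.04,-0.049,0,-1]
    - [-0.03,-0.08,-0.049,0,-1]
    - [-0.05,-0.115,-0.049,0,-1]
    - [-0.0505,-0.1227,-0.049,0,-1]
  grip_force: 40

```text
time_s: 16.6
ee_pos: [385.3, 55.3, 204.5]
ee_rot: [-179.8, 0.1, 85.4]
force: [0.1, 0.7, 0.6]
gripper_width: 0.6
gripper_force: 0.0
```

Call:
apply_moves:
  deltas:
    - [0,0,0.01,0,-1]
    - [0,0,0.04,0,-1]
    - [0,0,0.07,0,-1]
    - [0,0,0.088,0,-1]
    - [0,0,0.093,0,-1]

```text
time_s: 17.1
ee_pos: [389.3, 57.1, 109.3]
ee_rot: [-179.7, 0.1, 85.4]
force: [-0.5, -0.2, 0.7]
gripper_width: 0.4
gripper_force: 0.0
```

```bash
printf -- "-.0505 -.1227 -.049 0\n0 0 .093 0\n">>log.txt
python3 - <<'E'
from h import *
print(log());s=env.state();print(s['ee_pos'],s['force'],s['gripper_width'])
for n in('scene','wrist'):
  f=cams.grab_frame(n);cv2.imwrite(f'pics/{n}6.png',f)
c=np.hstack([cv2.resize(cv2.imread('pics/scene6.png')[130:270,190:350],(480,420),interpolation=2),cv2.resize(cv2.imread('pics/wrist6.png')[:,120:440],(320,420))])
cv2.imwrite('pics/c6.png',c)
E
```

```text
(array([389.91900773,  57.06116099, 111.976     ]), np.float64(85.41620446119784))
[389.30809639  57.05748191 109.34417182] [-0.48846443 -0.21760301  0.69459479] 0.4298867273177061
```

View pics/c6.png

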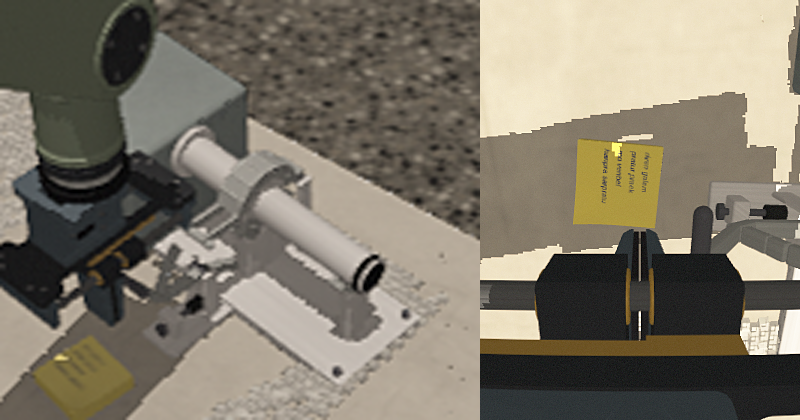

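Call:
apply_moves:
  deltas:
    - [0,0.006,0,0,-1]
    - [0,0.012,0,0,-1]
    - [0,0.018,-0.004,0,-1]
    - [0,0.024,-0.01,0,-1]
    - [0,0.03,-0.016,0,-1]

```text
time_s: 17.7
ee_pos: [416.7, 54.8, 128.3]
ee_rot: [-179.5, 0.0, 85.4]
force: [-10.5, 0.3, 6.6]
gripper_width: 0.6
gripper_force: 5.1
```

Call:
apply_moves:
  deltas:
    - [0,0.005,-0.003,0,-1]
    - [0,0.01,-0.007,0,-1]
    - [0,0.015,-0.011,0,-1]
    - [0,0.015,-0.011,0,-1]

```text
time_s: 18.1
ee_pos: [436.5, 53.5, 139.9]
ee_rot: [179.8, -0.0, 85.4]
force: [0.1, 0.2, -0.6]
gripper_width: 0.5
gripper_force: 0.1
```

Call:
apply_moves:
  deltas:
    - [0,0.003,-0.001,0,-1]
    - [0,0.006,-0.003,0,-1]
    - [0,0.009,-0.0045,0,-1]
    - [0,0.012,-0.006,0,-1]
    - [0,0.012,-0.006,0,-1]

```text
time_s: 18.6
ee_pos: [447.7, 52.5, 145.1]
ee_rot: [179.9, -0.0, 85.4]
force: [-0.2, -0.5, -0.9]
gripper_width: 0.6
gripper_force: 0.2
```

The contact may have slipped over the bar. From the picture I viewed, the T-bar's far end sits at wrist pixel (342,206), so I'll work out the latch's angle then, and use template matching to see where it is now.

```bash
printf -- "0 .03 -.016 0\n0 .015 -.011 0\n0 .012 -.006 0\n">>log.txt
python3 - <<'E'
from h import *
L=np.loadtxt('log.txt');p0,y0=cmd(L[:-3]);p1,y1=log();print(p1)
w=np.radians(85.4);uy=np.array([np.cos(w),np.sin(w),0]);ux=np.array([np.sin(w),-np.cos(w),0]);O=np.array([591.6,41,0])
bar=lambda a,y:O+ux*(-80+12*np.cos(a)-110*np.sin(a))+uy*y+[0,0,65+110*np.cos(a)+12*np.sin(a)]
C=cam('wrist',dict(ee_pos=p0,ee_rot=[180,0,y0]));D=cam('wrist',dict(ee_pos=p1,ee_rot=[180,0,y1]));S=cam('scene')
f=cams.grab_frame('wrist');cv2.imwrite('pics/w7.png',f);g=cv2.cvtColor(f,6)
b=cams.grab_frame('scene');cv2.imwrite('pics/s7.png',b)
for a in np.arange(0.3,1.25,.1):
  q=[proj(D,bar(a,y)) for y in(31,22,14)]
  print(round(a,2),'then',proj(C,bar(a,31)).round(),'now',[x.round() for x in q],[int(g[int(x[1]),int(x[0])]) if 0<=x[0]<560 and 0<=x[1]<420 else None for x in q])
t=cv2.imread('pics/wrist6.png',0)[198:232,326:358]
m=cv2.matchTemplate(g[:,200:],t,cv2.TM_CCOEFF_NORMED);_,v,_,l=cv2.minMaxLoc(m);print('match',v,l[0]+200+16,l[1]+8)
E
```

```text
[446.7366944   52.50589137 144.976     ]
0.3 then [548. 246.] now [array([376., 220.]), array([375., 239.]), array([373., 255.])] [83, 105, 86]
0.4 then [517. 244.] now [array([352., 219.]), array([351., 237.]), array([350., 252.])] [105, 108, 234]
0.5 then [486. 240.] now [array([329., 217.]), array([328., 234.]), array([327., 250.])] [103, 101, 225]
0.6 then [455. 237.] now [array([307., 214.]), array([307., 231.]), array([306., 246.])] [46, 54, 57]
0.7 then [426. 232.] now [array([288., 211.]), array([287., 227.]), array([287., 242.])] [141, 228, 50]
0.8 then [400. 227.] now [array([271., 207.]), array([271., 224.]), array([271., 238.])] [121, 119, 51]
0.9 then [376. 222.] now [array([256., 204.]), array([256., 219.]), array([257., 233.])] [122, 121, 224]
1.0 then [356. 217.] now [array([244., 200.]), array([245., 215.]), array([245., 228.])] [121, 118, 119]
1.1 then [339. 212.] now [array([235., 197.]), array([236., 211.]), array([236., 224.])] [116, 117, 123]
1.2 then [326. 207.] now [array([228., 193.]), array([229., 207.]), array([229., 219.])] [141, 143, 120]
match 0.666300892829895 518 250
```

The T-bar is at about 0.6 rad, right in front of the fingers, so it hasn't slipped. I'll keep pushing along the arc.

Call:
apply_moves:
  deltas:
    - [0,0.003,-0.001,0,-1]
    - [0,0.006,-0.002,0,-1]
    - [0,0.009,-0.003,0,-1]
    - [0,0.012,-0.004,0,-1]
    - [0,0.015,-0.005,0,-1]

```text
time_s: 19.2
ee_pos: [461.9, 51.3, 150.1]
ee_rot: [-180.0, -0.0, 85.4]
force: [-3.5, -0.4, 2.5]
gripper_width: 0.4
gripper_force: 1.6
```

Call:
apply_moves:
  deltas:
    - [0,0.003,-0.001,0,-1]
    - [0,0.006,-0.002,0,-1]
    - [0,0.009,-0.003,0,-1]
    - [0,0.012,-0.004,0,-1]
    - [0,0.012,-0.004,0,-1]

```text
time_s: 19.7
ee_pos: [474.0, 50.1, 153.9]
ee_rot: [180.0, 0.0, 85.4]
force: [-1.8, -1.7, -0.5]
gripper_width: 0.5
gripper_force: 1.4
```

Call:
apply_moves:
  deltas:
    - [0,0.003,-0.001,0,-1]
    - [0,0.006,-0.0015,0,-1]
    - [0,0.009,-0.002,0,-1]
    - [0,0.012,-0.0025,0,-1]
    - [0,0.015,-0.003,0,-1]

```text
time_s: 20.2
ee_pos: [488.7, 48.7, 157.1]
ee_rot: [-180.0, 0.1, 85.4]
force: [-4.2, -2.6, 1.2]
gripper_width: 0.1
gripper_force: 2.2
```

Call:
apply_moves:
  deltas:
    - [0,0.0015,0,0,-1]
    - [0,0.003,0,0,-1]
    - [0,0.0045,0,0,-1]
    - [0,0.006,0,0,-1]
    - [0,0.006,0,0,-1]

```text
time_s: 20.7
ee_pos: [494.9, 48.2, 157.6]
ee_rot: [180.0, 0.0, 85.4]
force: [-5.3, -2.3, 5.4]
gripper_width: 0.7
gripper_force: 3.2
```

Call:
apply_moves:
  deltas:
    - [0,0.001,0,0,-1]
    - [0,0.002,0,0,-1]
    - [0,0.003,0,0,-1]
    - [0,0.003,0,0,-1]

```text
time_s: 21.1
ee_pos: [496.5, 48.0, 157.7]
ee_rot: [-179.9, 0.1, 85.4]
force: [-7.4, -3.4, 7.8]
gripper_width: 0.2
gripper_force: 5.4
```

Call:
apply_moves:
  deltas:
    - [0,0.001,0,0,-1]
    - [0,0.002,0,0,-1]
    - [0,0.002,0,0,-1]
    - [0,0.002,0,0,-1]

```text
time_s: 21.5
ee_pos: [497.6, 47.9, 157.7]
ee_rot: [-179.8, 0.1, 85.4]
force: [-10.0, -2.5, 8.9]
gripper_width: 0.4
gripper_force: 6.7
```

Call:
apply_moves:
  deltas:
    - [0,0,-0.0007,0,-1]
    - [0,0,-0.0015,0,-1]
    - [0,0.001,-0.0015,0,-1]
    - [0,0.001,-0.0015,0,-1]

```text
time_s: 21.9
ee_pos: [497.7, 47.9, 158.0]
ee_rot: [-179.6, 0.1, 85.4]
force: [-10.1, -1.6, 4.0]
gripper_width: 0.3
gripper_force: 5.2
```

```bash
printf -- "0 .015 -.005 0\n0 .012 -.004 0\n0 .015 -.003 0\n0 .006 0 0\n0 .003 0 0\n0 .002 0 0\n0 .001 -.0015 0\n">>log.txt
python3 - <<'E'
from h import *
p,y=log();print(p)
w=np.radians(85.4);uy=np.array([np.cos(w),np.sin(w),0]);ux=np.array([np.sin(w),-np.cos(w),0]);O=np.array([591.6,41,0])
bar=lambda a,y:O+ux*(-80+12*np.cos(a)-110*np.sin(a))+uy*y+[0,0,65+110*np.cos(a)+12*np.sin(a)]
s=env.state();print(s['ee_pos'],s['force'],s['torque'])
D=cam('wrist',s);f=cams.grab_frame('wrist');cv2.imwrite('pics/w8.png',f);g=cv2.cvtColor(f,6)
for a in np.arange(-.1,.41,.05):
  q=[proj(D,bar(a,y)) for y in(29,22,14)]
  print(round(a,2),[x.round() for x in q],[int(g[int(x[1]),int(x[0])]) for x in q])
print(g[212,270:370:3])
rb=[proj(D,O+ux*(46-126*np.cos(h))+uy*50+[0,0,110+126*np.sin(h)]) for h in(0,.065)];print(rb)
E
```

```text
[500.56397651  48.19037278 158.476     ]
[497.69628126  47.88790541 157.9873442 ] [-10.06678134  -1.55286541   4.02571222] [-0.45191922  1.87376787  0.01393182]
-0.1 [array([354., 216.]), array([353., 229.]), array([352., 244.])] [117, 107, 95]
-0.05 [array([344., 216.]), array([343., 229.]), array([342., 244.])] [117, 113, 95]
0.0 [array([333., 217.]), array([332., 230.]), array([332., 245.])] [117, 106, 90]
0.05 [array([322., 217.]), array([322., 230.]), array([321., 245.])] [60, 55, 58]
0.1 [array([311., 217.]), array([310., 230.]), array([310., 245.])] [89, 49, 54]
0.15 [array([300., 217.]), array([299., 230.]), array([299., 245.])] [109, 114, 55]
0.2 [array([288., 217.]), array([288., 230.]), array([288., 245.])] [97, 52, 51]
0.25 [array([277., 216.]), array([277., 230.]), array([277., 244.])] [101, 92, 18]
0.3 [array([266., 216.]), array([267., 229.]), array([267., 244.])] [99, 106, 50]
0.35 [array([256., 215.]), array([256., 228.]), array([256., 243.])] [134, 225, 225]
0.4 [array([246., 214.]), array([246., 227.]), array([246., 242.])] [143, 224, 229]
[154  88  93  95  94 102  99 102  98 106  98  96  96  94  93  50  54  53
  50  79  89  88  91  91  94  95  95  91  94  92 101  95  89  89]
[array([301.72988565, 158.92652523]), array([302.8991082 , 160.36394805])]
```

The T-bar is at about 0.07 rad and the force rises with travel, so it's leaning on the stop. I'll raise the push to 15 N.

Call:
apply_moves:
  deltas:
    - [0,0.0007,0,0,-1]
    - [0,0.0014,0,0,-1]
    - [0,0.002,0,0,-1]
    - [0,0.002,0,0,-1]
    - [0,0.002,0,0,-1]

```text
time_s: 22.45
ee_pos: [498.5, 47.8, 158.0]
ee_rot: [-179.5, 0.1, 85.4]
force: [-12.5, -1.7, 5.6]
gripper_width: 0.6
gripper_force: 6.8
```

Call:
apply_moves:
  deltas:
    - [0,0.0007,0,0,-1]
    - [0,0.0014,0,0,-1]
    - [0,0.002,0,0,-1]
    - [0,0.002,0,0,-1]
    - [0,0.002,0,0,-1]

```text
time_s: 22.95
ee_pos: [499.5, 47.7, 158.0]
ee_rot: [-179.4, 0.1, 85.4]
force: [-15.1, -2.4, 8.1]
gripper_width: 0.5
gripper_force: 8.3
```

Call:
apply_moves:
  deltas:
    - [0,0,0,0,-1]
    - [0,0,0,0,-1]
    - [0,0,0,0,-1]

```text
time_s: 23.25
ee_pos: [499.5, 47.7, 158.0]
ee_rot: [-179.4, 0.1, 85.4]
force: [-14.9, -2.0, 8.7]
gripper_width: 0.7
gripper_force: 8.3
```

Call:
apply_moves:
  deltas:
    - [0,0.0005,0,0,-1]
    - [0,0.001,0,0,-1]
    - [0,0.001,0,0,-1]
    - [0,0.001,0,0,-1]
    - [0,0.001,0,0,-1]

```text
time_s: 23.75
ee_pos: [500.0, 47.6, 158.0]
ee_rot: [-179.3, 0.1, 85.4]
force: [-16.0, -1.3, 8.8]
gripper_width: 0.5
gripper_force: 9.1
```

Call:
apply_moves:
  deltas:
    - [0,-0.003,0,0,-1]
    - [0,-0.006,0,0,-1]
    - [0,-0.012,0,0,-1]
    - [0,-0.025,0,0,-1]
    - [0,-0.04,0,0,-1]

```text
time_s: 24.25
ee_pos: [466.6, 51.5, 158.8]
ee_rot: [179.8, -0.1, 85.4]
force: [-0.5, 0.4, 0.3]
gripper_width: 0.4
gripper_force: 0.0
```

Call:
apply_moves:
  deltas:
    - [0,-0.01,-0.02,0,-1]
    - [0,-0.02,-0.05,0,-1]
    - [0,-0.02,-0.08,0,-1]
    - [0,-0.02,-0.08,0,-1]
    - [0,-0.02,-0.08,0,-1]

```text
time_s: 24.75
ee_pos: [446.4, 52.9, 239.2]
ee_rot: [179.8, -0.1, 85.4]
force: [-0.5, 0.1, 0.4]
gripper_width: 0.6
gripper_force: 0.0
```

```bash
printf -- "0 .004 0 0\n0 .001 0 0\n0 -.04 0 0\n0 -.02 -.08 0\n">>log.txt
python3 - <<'E'
from h import *
s=env.state();print(log(),s['ee_pos'],s['force'])
w=np.radians(85.4);uy=np.array([np.cos(w),np.sin(w),0]);ux=np.array([np.sin(w),-np.cos(w),0]);O=np.array([591.6,41,0])
bar=lambda a,y:O+ux*(-80+12*np.cos(a)-110*np.sin(a))+uy*y+[0,0,65+110*np.cos(a)+12*np.sin(a)]
D=cam('wrist',s);f=cams.grab_frame('wrist');cv2.imwrite('pics/w9.png',f);g=cv2.cvtColor(f,6)
for a in(-.1,0,.05,.1,.15,.2,.3):
  q=[proj(D,bar(a,y)) for y in(29,22,14)];print(a,[x.round() for x in q],[int(g[int(x[1]),int(x[0])]) for x in q])
E
```

```text
(array([445.73989288,  52.58580838, 238.476     ]), np.float64(85.41620446119784)) [446.38285733  52.93497119 239.19641299] [-0.4848679   0.14929379  0.36421588]
-0.1 [array([398., 186.]), array([397., 195.]), array([396., 205.])] [88, 92, 88]
0 [array([384., 187.]), array([383., 196.]), array([383., 206.])] [100, 87, 102]
0.05 [array([377., 187.]), array([376., 196.]), array([376., 206.])] [46, 44, 48]
0.1 [array([370., 187.]), array([369., 196.]), array([368., 206.])] [49, 55, 52]
0.15 [array([362., 187.]), array([362., 196.]), array([361., 206.])] [146, 254, 106]
0.2 [array([355., 187.]), array([354., 196.]), array([354., 206.])] [123, 255, 89]
0.3 [array([340., 186.]), array([339., 195.]), array([339., 206.])] [50, 89, 88]
```

```bash
python3 -c "
from workcell import env
print(env.job_done())"
```

```text
the job is handed in; nothing more can be done
None
```

I handed the job in at about 25 s with the nozzle seated in the cradle, the ring swung shut and the latch over its bar. I held about 15–16 N on the T-bar against its stop for roughly a second; the latch still read about 0.07 rad after I let go, and no verdict came back.

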